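# Open the deed box's sprung lock and hold it

### The job

Take the blue-headed key out of the wooden key stand and push it fully home into the lock on top of the blue deed box, jiggling it a little if the sticky pins hold it up, and only then turn it clockwise a quarter turn, up to its stop. The lock springs back, so finish while still gripping the key and holding it turned, fully in, so that the bolt stays drawn; leave the other two keys in their slots and don't disturb the other things on the desk.

Things in the scene. Friction and masses are not known exactly. Their poses are not given: they have to be found in the camera images.
- blue_key_grip (a point): the key to use: plastic blue head 28 mm wide (x) x 6 thick (y) x 44 tall, steel blade 12 x 4 x 32 mm below it with a wedge tip. Point on the middle line inside the head: 24 mm above the shoulder (head's underside), 56 above the blade tip, 20 below the head's top. z up from blade to head, x across the width, y through the thickness
- blue_key: the same blue key, about 30 g; works either way round (half turn about z). Its origin is at the shoulder, 24 mm below the point above, same axes
- key_stand: fixed wooden block 170 (x) x 56 x 45 mm tall, origin under its centre. Three slots 36 mm deep in a row along its x, at -55, 0 and +55 mm, each holding a key upright, blade down, shoulder on the block's top, key x along block x; which key is in which slot varies
- red_key_grip (a point): red-headed key, same shape as the blue one, to be left in the stand; point at the same place in its head
- yellow_key_grip (a point): yellow-headed key, same shape as the blue one, to be left in the stand; point at the same place in its head
- deed_box: fixed blue steel box 150 (x) x 200 (y) x 70 mm tall, origin under its centre. On top, 40 mm to -y, a dark steel lock case 60 x 56 mm, its top 90 mm above the desk; inside, three sprung sticky pins 8 to 28 mm below the keyhole resist the blade with roughly 5 to 20 N: push straight down, a small twist to and fro helps
- keyhole (a point): centre of the slot's mouth in the top face of the round brass plug, 33 mm across, 93 mm above the desk. z up out of the lock, x along the slot's long side, y across; turns with the plug. Slot 13.5 x 5.4 mm, bevel round its mouth 3 mm wide and 5.5 deep, 37 mm deep: the key goes 32 mm in, till its shoulder rests on the brass face and its head point is 24 mm above this one
- lock_plug (a joint): turn of the brass plug, rad: 0 at rest, grows clockwise seen from above, stop at 1.57 (quarter turn). A spring of about 0.01 to 0.04 N m turns it back when let go. The blade has about 0.15 rad of play in the slot, so the key must be turned about that much more than the plug
- bolt (a joint): steel bolt beside the lock case, m: 0 shot through its staple on the lid, about 0.012 drawn when the plug is at its stop; the plug drives it
- mug: white ceramic mug, 76 mm wide, 88 mm tall, loose, to be left alone; origin at the centre of its underside
- stapler: grey and black desk stapler, 130 mm long, loose, to be left alone; origin at the centre of its underside
- mouse: black computer mouse, 105 x 58 mm, loose, to be left alone; origin at the centre of its underside
- sticky_notes: block of yellow sticky notes, 75 x 75 x 20 mm, loose, to be left alone; origin at the centre of its underside
- tape_roll: orange roll of tape lying flat, 68 mm across, 20 mm high, loose, to be left alone; origin at the centre of its underside
There are look-alikes about, which are no part of the job. Several things have the shape of the blue_key; the one meant has the colours described above.

How it is judged:
By the outcome, as a careful person would: the job done as asked, in the order asked, and still so for the second after the job is handed in, while the arm keeps its last pose, push and grip.
It also fails if it takes over 45 s, if anything falls off the work surface, if the arm or the gripper's body presses on something with over 40 N, if the wrist force passes 120 N, or if a joint passes its speed limit or range.

### The arm

A 6-joint arm with a two-finger parallel gripper is mounted at the origin on the work surface. World frame = base frame: x ahead of the robot, y to its left, z up, the work surface at z = 0. Lengths are in mm, angles in rad, forces in N, time in s.
With the tool pointing down it reaches from about 300 to 875 mm from the base axis. Payload 6.4 kg.
Tool frame: the origin (TCP) lies at the very end of the fingers, on their centre line; the grasp point (between the pads) lies 19 mm behind it; y points along the fingers, x is the direction in which the jaws open and shut, and the axes are right-handed (so a half turn about y gives the same grasp; the last joint's range is limited). The gripper opens to 85 mm and grips with 20 to 120 N. Pads are 22 mm wide; open, the fingers measure 114 mm over their backs; the gripper's body (76 mm by 85 mm) begins 54 mm behind the grasp point. The pads swing forward as they close: fully open they stand 13 mm farther back than shut.
Start: joints at [1.113, 0.181, 1.607, -0, 1.354, -0.206], TCP at [143.247, 556.885, 231.288] pointing down, gripper open.
Joint ranges: [-2.99, 2.99], [-0.89, 2.07], [0.3, 2.58], [-1.14, 4.28], [0, 2.63], [-3.12, 3.12]. Speed limits (rad/s): [2.57, 2.57, 3.01, 3.14, 3.14, 3.14].

### API

Orientations are given as a unit quaternion [x, y, z, w].
In Python, from rig import status, cams, order gives the robot as it stands.
- The arm moves only by the shell command python3 -m creep 'ROWS' [FORCE]. ROWS is JSON, a list that holds one entry, the list of rows, each a list of 7 numbers: the shift along the world's x, y, z normalised to -1 to 1, where 1 is 0.04 m, then the turn, a rotation vector about the world's x, y, z normalised to -1 to 1, where 1 is 0.12 rad, then the finger opening in mm, from 0 to 85.4. A call has 1 to 12 rows; each row shifts and turns the pose as measured when the row begins; what a row does not reach is not made up. A row lasts 1/12 s, in which the tool goes at most 41.7 mm and 7.16 degrees, less where a joint would pass 70% of its speed; a pose out of reach is approached as far as the arm can. A call with a number of a shift or a turn outside -1 to 1 is refused whole. A call with a gripper value outside its range is refused whole. The fingers move at their own pace and stop on an object; FORCE is the grip in N (left out, the last holds). Time passes only in rows, so rows that do not move let the fingers close. It gives the time, the measured TCP pose, the force and the opening at its end, in the units of the state.
- status.get_obs(): the state, without advancing time (a new reading comes with each control period).
- cams.snapshot(name): name is "scene" or "top" or "wrist"; returns (picture, depth): 400x640x3 uint8, red, green, blue; 400x640 float32, mm along the optical axis (not along the pixel's ray), 0 where there is no reading.
- cams.camera_model(name): a dict with "fx", "fy", "cx", "cy" (pixels), "R" (3x3) and "t" (3): a world point X has camera coordinates R X + t; the wrist camera has in their place "hand_eye" (4x4, takes a point from camera to tool coordinates, whose origin is the TCP and whose axes are the tool frame's). Camera axes: x right, y down, z forward; pixel columns grow to the right and rows downward; lengths in mm; the calibration is good to about 2 mm. A picture is of the moment at which its call begins: read the wrist's pose just before it. camera_model takes no time and is no camera call.
- order.sign_off(): hands the job in, once; it reports no verdict.
Trained networks look in the newest picture that a camera, given by its name, has taken for a name from the list of things; names that differ only in an ending like _2 or _b are one class to them, and where a whole thing is asked for, a point or a joint stands for the part that bears it (a point fixed in the world has none). Each returns a list of dicts, best first, with "confidence" (0 to 1); they miss things now and then, are a little off and sometimes report something else, mostly with a low value. They report only what shows in the picture. A call takes as long as a camera call. They do not tell look-alikes from the thing itself.
- cams.find_in(camera, label): "pixel" ([column, row] in pixels, amid what is visible of it).
The state is a dict: "time": time; "qpos": joint angles; "qvel": joint speeds; "joint_efforts": joint torques, N m; "tcp_pos": TCP position; "tcp_rot": TCP orientation; "force": force on the tool from outside, world axes, zero at the start; "wrist_torque": the same for the moment, N m; "width": finger opening in mm.
Only numpy, scipy, OpenCV 4.12 (cv2) and the standard library are available. Lean on these libraries where they do the work, as an engineer would, in place of code of your own. Each camera call takes 0.05 s, during which the arm holds its last target.

## Working session

There is one attempt and no reset: what is moved stays moved. The work goes in short steps, Python scripts to look and compute and a shell command to move; the robot and the scene stay as the last step left them, time stands still between calls to the robot, and variables do not carry over. Pictures are saved under pics/ and viewed, and the job is handed in when it is done.

```bash
ls; mkdir -p pics
python3 - <<'E'
from rig import status, cams, order
import cv2
o=status.get_obs(); print({k:(v if not hasattr(v,'tolist') else v.tolist()) for k,v in o.items()})
for n in ("scene","top"):
    p,d=cams.snapshot(n); cv2.imwrite(f"pics/{n}0.png",p[:,:,::-1])
    m=cams.camera_model(n); print(n,{k:(v if not hasattr(v,'tolist') else v.tolist()) for k,v in m.items()})
    for l in ("blue_key_grip","keyhole","key_stand","deed_box"):
        print(l,cams.find_in(n,l)[:4])
E
```

```text
pics
{'time': 0.0, 'qpos': [1.1127118312555957, 0.1815282084422125, 1.6080350936247987, 3.0468632388347936e-05, 1.353796546838349, -0.20634251735421888], 'qvel': [0.00023056862733858923, -0.0005084368484455477, -0.0004572142856327493, 0.000560811994103947, -0.0013171420330757816, -0.0003148066346973521], 'joint_efforts': [0.0013565320114139467, -44.48638558387756, -35.134395360946655, -5.4452520998893306e-05, 0.008959356928244233, -4.3260534994260524e-05], 'tcp_pos': [142.97090378271517, 556.3615490826114, 230.37828164709597], 'tcp_rot': [0.559079098441187, 0.43270656721209233, -0.43383923517430445, -0.5585508986664433], 'force': [0.18872459603992026, 0.037197349132096866, 0.3796957157104094], 'wrist_torque': [0.03216664149574382, -0.022302485553842913, 0.005520512889424342], 'width': 85.47104623800405}
scene {'fx': 364.11539448428374, 'fy': 364.11539448428374, 'cx': 322.38034764848686, 'cy': 203.8740649319899, 'R': [[-0.2001535844506376, 0.9797065887892296, 0.010655632995429374], [0.750871613052218, 0.16037098766287516, -0.6406816424936761], [-0.62938888085501, -0.1202337149014606, 
[... 283 characters left out ...]
fidence': 0.71}, {'pixel': [230.0, 189.8], 'confidence': 0.4}]
key_stand [{'pixel': [417.2, 221.8], 'confidence': 0.82}]
deed_box [{'pixel': [246.1, 205.7], 'confidence': 0.62}]
top {'fx': 482.26737232164464, 'fy': 482.26737232164464, 'cx': 322.39597504111424, 'cy': 191.5076929422894, 'R': [[0.00613121385351911, -0.9998056269641044, 0.018738103094942955], [-0.9838186540434403, -0.00938646853872202, -0.17892107244404085], [0.1790621796271802, -0.01733789200813858, -0.9836849766708232]], 't': [-13.258487039056526, 564.3064337487627, 1448.8285515678785]}
blue_key_grip []
keyhole []
key_stand [{'pixel': [234.9, 211.3], 'confidence': 0.79}]
deed_box [{'pixel': [390.1, 196.5], 'confidence': 0.69}]
```

View pics/scene0.png

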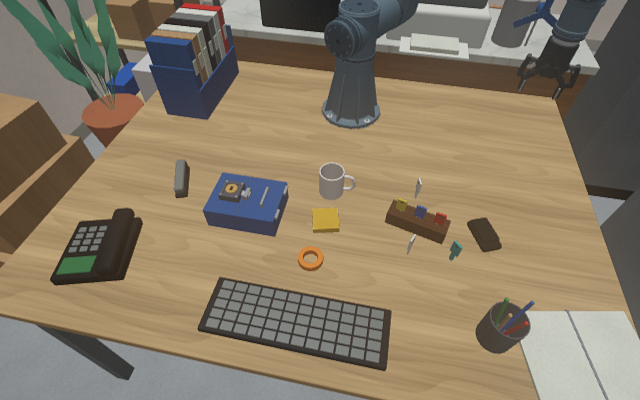

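View pics/top0.png

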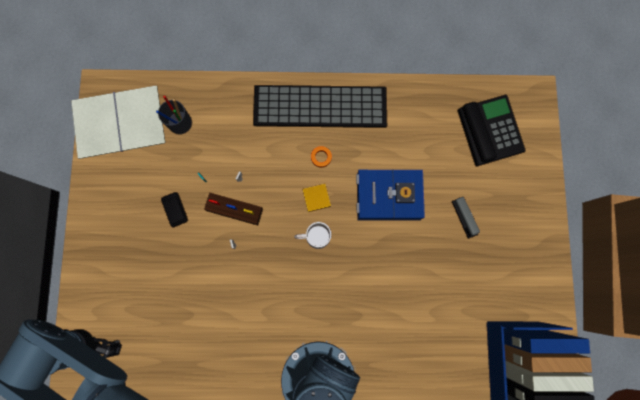

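The scene view shows the stand at about (418,222), with yellow (401,204), blue (421,211) and red (440,217) heads. There is a teal item at (456,249) and two pale ones at (419,186) and (411,243). The lock is at about (231,188) in scene and (405,192) in top. I'll crop in closer and measure.

```bash
cat > h.py <<'E'
import numpy as np, cv2
from rig import status, cams
def px2w(n,d,u,v,z=None):
    """depth-based, or ray/plane z if given"""
    m=cams.camera_model(n);R=np.array(m['R']);t=np.array(m['t'])
    r=np.array([(u-m['cx'])/m['fx'],(v-m['cy'])/m['fy'],1.])
    if z is None: return R.T@(r*d[int(round(v)),int(round(u))]-t)
    c=-R.T@t; w=R.T@r; return c+w*(z-c[2])/w[2]
E
python3 - <<'E'
from h import *
np.set_printoptions(precision=1,suppress=True)
p,d=cams.snapshot("top"); q,e=cams.snapshot("scene"); np.savez("s0.npz",p=p,d=d,q=q,e=e)
a=cv2.resize(p[165:255,190:270],None,fx=5,fy=5,interpolation=cv2.INTER_CUBIC)
b=cv2.resize(p[160:230,350:430],None,fx=5,fy=5,interpolation=cv2.INTER_CUBIC)
cv2.imwrite("pics/topcrop.png",np.hstack([a[:350],b])[:,:,::-1])
a=cv2.resize(q[170:270,380:500],None,fx=5,fy=5,interpolation=cv2.INTER_CUBIC)
cv2.imwrite("pics/scenecrop.png",a[:,:,::-1])
hsv=cv2.cvtColor(p,cv2.COLOR_RGB2HSV)
for nm,lo,hi,box in (("blue",(100,120,40),(130,255,255),(200,190,268,228)),("yel",(20,140,90),(35,255,255),(200,190,268,228)),("red",(0,190,110),(6,255,255),(200,190,268,228))):
    x0,y0,x1,y1=box; m=cv2.inRange(hsv[y0:y1,x0:x1],lo,hi); v,u=np.nonzero(m)
    if len(u):
        print(nm,len(u),u.mean()+x0,v.mean()+y0,px2w("top",d,u.mean()+x0,v.mean()+y0),px2w("top",d,u.mean()+x0,v.mean()+y0,89))
print("plug",px2w("top",d,405,192),px2w("top",d,405,192,93))
E
```

```text
blue 28 230.71428571428572 206.14285714285714 [510.8 267.5  85.1] [510.2 266.9  89. ]
yel 30 247.6 210.63333333333333 [497.5 216.3  85.5] [497.  215.8  89. ]
red 16 212.75 200.9375 [525.5 321.3  89.1] [525.5 321.3  89. ]
plug [ 295.8   17.2 1526.4] [ 557.6 -258.5   93. ]
```

View pics/topcrop.png

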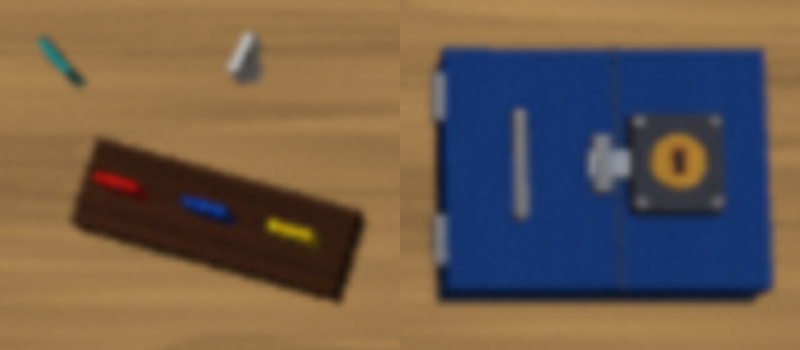

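View pics/scenecrop.png

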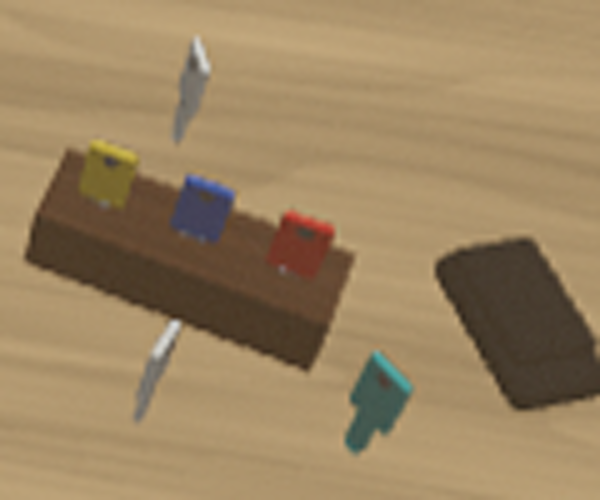

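Candidates for the blue key, in scene pixels:
- **Upright in the stand:** blue (421,211), yellow (401,204), red (440,217)
- **Off the stand:** teal (456,249), pale (419,186) and (411,243)

I choose the blue head in the middle slot; the crop confirms it. It measures about (511,267), with the row's yaw at about 75°. Next I'll work out the approach.

```bash
cat >> h.py <<'E'
from scipy.spatial.transform import Rotation as Ro
def tool():
    o=status.get_obs(); R=Ro.from_quat(o['tcp_rot']).as_matrix()
    return o,R
def report(target=None,yaw=None):
    o,R=tool(); xa=R[:,0]
    y=np.degrees(np.arctan2(xa[1],xa[0]))
    print("t",round(o['time'],2),"tcp",np.round(o['tcp_pos'],1),"jawyaw",round(y,2),"down",np.round(R[:,1],3),"q",np.round(o['qpos'],2),"F",np.round(o['force'],1),"T",np.round(o['wrist_torque'],2),"w",round(o['width'],1))
    if target is not None: print("rows shift/40:",np.round((np.array(target)-o['tcp_pos'])/40,2))
    if yaw is not None:
        # full orientation target: pointing down, jaw yaw
        a=np.radians(yaw); X=np.array([np.cos(a),np.sin(a),0]);Y=np.array([0,0,-1.]);Z=np.cross(X,Y)
        D=Ro.from_matrix(np.column_stack([X,Y,Z])@R.T).as_rotvec(); print("turn/0.12:",np.round(D/0.12,2))
E
python3 - <<'E'
from h import *
report((440,285,230),-15)
m=cams.camera_model("wrist");print(np.round(np.array(m['hand_eye']),2),m['fx'],m['cx'],m['cy'])
p,d=cams.snapshot("wrist"); cv2.imwrite("pics/w0.png",p[:,:,::-1])
E
```

```text
t 0.6 tcp [143.3 556.9 231.3] jawyaw 75.57 down [-0.  0. -1.] q [ 1.11  0.18  1.61  0.    1.35 -0.21] F [ 0.1 -0.1 -0.3] T [-0.01 -0.05 -0.02] w 85.2
rows shift/40: [ 7.42 -6.8  -0.03]
turn/0.12: [ -0.    -0.   -13.17]
[[   1.     -0.      0.      0.2 ]
 [  -0.     -0.29    0.96 -142.88]
 [  -0.     -0.96   -0.29   75.27]
 [   0.      0.      0.      1.  ]] 330.7367806885425 313.2261835346319 195.81430265895895
```

```bash
python3 -m creep '[[[0.7,-0.55,0,0,0,-1,85],[0.7,-0.55,0,0,0,-1,85],[0.7,-0.55,0,0,0,-1,85],[0.7,-0.55,0,0,0,-1,85],[0.7,-0.55,0,0,0,-1,85],[0.7,-0.55,0,0,0,-1,85],[0.7,-0.55,0,0,0,-1,85],[0.7,-0.55,0,0,0,-1,85],[0.7,-0.55,0,0,0,-1,85],[0.7,-0.55,0,0,0,-1,85],[0.7,-0.55,0,0,0,-1,85],[0.7,-0.55,0,0,0,-1,85]]]' 60
python3 - <<'E'
from h import *
report((511,267,200),-15)
E
```

```text
time: 1.65
tcp_pos: [485.7, 283.8, 233.4]
tcp_rot: [-0.703, 0.057, -0.061, 0.706]
force: [0.9, 0.3, 0.1]
width: 84.8
t 1.65 tcp [485.7 283.8 233.4] jawyaw -9.59 down [ 0.007  0.003 -1.   ] q [0.32 0.15 1.64 0.   1.35 0.48] F [0.9 0.3 0.1] T [-0.01  0.02 -0.03] w 84.8
rows shift/40: [ 0.63 -0.42 -0.84]
turn/0.12: [-0.02  0.06 -0.79]
```

```bash
python3 -m creep '[[[0.5,-0.3,-0.8,0,0,-0.6,85],[0,0,0,0,0,0,85]]]'
python3 - <<'E'
from h import *
report((511,267,200),-15)
np.set_printoptions(precision=1,suppress=True)
o,R=tool(); p,d=cams.snapshot("wrist"); np.savez("w1.npz",p=p,d=d,t=o['tcp_pos'],R=R)
cv2.imwrite("pics/w1.png",p[:,:,::-1])
for l in("blue_key_grip","red_key_grip","yellow_key_grip","key_stand"): print(l,cams.find_in("wrist",l)[:3])
E
```

```text
time: 1.82
tcp_pos: [512.6, 266.3, 201.8]
tcp_rot: [-0.7, 0.086, -0.095, 0.703]
force: [-1.5, -0.1, -2.2]
width: 85.2
t 1.82 tcp [512.6 266.3 201.8] jawyaw -14.67 down [ 0.013  0.002 -1.   ] q [ 0.27  0.21  1.64 -0.    1.28  0.53] F [-1.5 -0.1 -2.2] T [-0.05  0.03 -0.04] w 85.2
rows shift/40: [-0.04  0.02 -0.05]
turn/0.12: [-0.01  0.1  -0.05]
blue_key_grip [{'pixel': [393.4, 31.9], 'confidence': 0.87}, {'pixel': [416.9, 169.8], 'confidence': 0.78}, {'pixel': [311.2, 187.6], 'confidence': 0.55}]
red_key_grip [{'pixel': [311.2, 117.3], 'confidence': 0.76}]
yellow_key_grip [{'pixel': [310.4, 240.7], 'confidence': 0.71}]
key_stand [{'pixel': [310.4, 166.0], 'confidence': 0.71}]
```

View pics/w1.png

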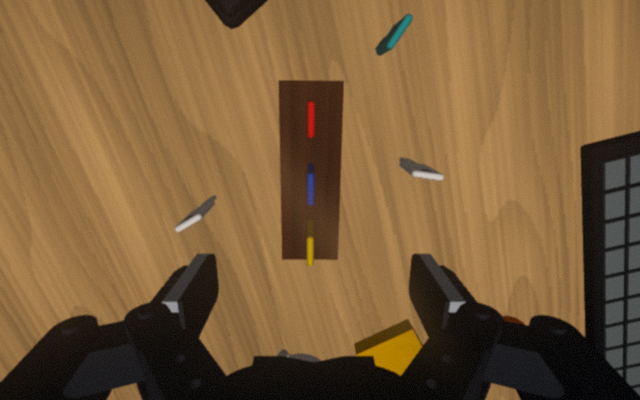

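The wrist view shows the row, with red at (311,117), blue at (311,187) and yellow at (310,241). The teal key is at (394,32) and the pale ones at (197,213) and (420,170), so all of these are off the stand. Next I'll measure the heads.

```bash
cat >> h.py <<'E'
def wrist_pt(t,R,u,v,depth=None,z=None):
    m=cams.camera_model("wrist");H=np.array(m['hand_eye'])
    r=np.array([(u-m['cx'])/m['fx'],(v-m['cy'])/m['fy'],1.])
    A=R@H[:3,:3]; c=R@H[:3,3]+t; w=A@r
    return c+w*(depth if z is None else (z-c[2])/w[2])
E
python3 - <<'E'
from h import *
np.set_printoptions(precision=1,suppress=True)
f=np.load("w1.npz");p,d,t,R=[f[k] for k in "pdtR"]
hsv=cv2.cvtColor(p,cv2.COLOR_RGB2HSV)
P={}
for nm,lo,hi in (("blue",(105,120,60),(130,255,255)),("yel",(20,160,100),(32,255,255)),("red",(0,190,110),(5,255,255))):
    m=cv2.inRange(hsv,lo,hi); m[:90]=0;m[:,:285]=0;m[:,335:]=0;m[280:]=0
    v,u=np.nonzero(m); q=np.array([wrist_pt(t,R,a,b,d[b,a]) for a,b in zip(u,v)])
    k=q[:,2]>np.median(q[:,2])-60
    top=q[q[:,2]>np.percentile(q[:,2],95)-6]
    print(nm,len(u),u.min(),u.max(),v.min(),v.max(),"zmax",q[:,2].max(),"top med",np.median(top,0),"ctr",(top.min(0)+top.max(0))/2, "n",len(top))
    c=cv2.minAreaRect(np.argwhere(m>0)[:,::-1].astype(np.float32)); print(c)
    P[nm]=wrist_pt(t,R,*c[0],z=89); print(P[nm])
dd=P["red"]-P["yel"]; print(np.degrees(np.arctan2(dd[1],dd[0])),np.linalg.norm(dd))
# block edges
m=cv2.inRange(hsv,(0,60,20),(14,255,110)); print()
E
```

```text
blue 142 308 313 173 203 zmax 90.40406844444365 top med [512.8 272.4  89. ] ctr [512.7 270.1  88.6] n 142
((310.5, 188.0), (30.0, 5.0), 90.0)
[512.6 270.3  89. ]
yel 202 306 313 236 265 zmax 90.6065910889603 top med [498.  217.1  88.6] ctr [497.8 216.6  88.4] n 195
((309.5, 250.5), (29.0, 7.0), 90.0)
[497.6 217.1  89. ]
red 265 307 314 101 137 zmax 345.06278432973653 top med [526.8 322.6  88.9] ctr [526.6 324.  215.3] n 256
((310.5, 119.0), (36.0, 7.0), 90.0)
[526.4 322.5  89. ]
74.71261150055335 109.24871794642527
```

Blue key: (512.2, 270.0), top at z≈89 as it should be, row yaw 74.7°, spacing 109 mm against 110 expected. Now to descend.

```bash
python3 -m creep '[[[0,0.08,-0.8,0,0.1,-0.08,85],[0,0,-0.8,0,0,0,85],[0,0,-0.8,0,0,0,85],[0,0,0,0,0,0,85]]]'
python3 - <<'E'
from h import *
report((512.2,270,52),-15.3)
E
```

```text
time: 2.4
tcp_pos: [512.4, 280.9, 119.3]
tcp_rot: [-0.697, 0.078, -0.094, 0.707]
force: [-2.3, -1.6, -1.3]
width: 85.2
t 2.4 tcp [512.4 280.9 119.3] jawyaw -14.03 down [ 0.024  0.011 -1.   ] q [0.3  0.31 1.7  0.   1.11 0.54] F [-2.3 -1.6 -1.3] T [-0.01  0.04  0.01] w 85.2
rows shift/40: [-0.01 -0.27 -1.68]
turn/0.12: [-0.09  0.2  -0.19]
```

```bash
python3 -m creep '[[[0,-0.27,-0.3,-0.09,0.2,-0.19,85],[0,0,0,0,0,0,85],[0,0,0,0,0,0,85]]]'
python3 - <<'E'
from h import *
report((512.2,270,52),-15.3)
np.set_printoptions(precision=1,suppress=True)
o,R=tool(); p,d=cams.snapshot("wrist"); np.savez("w2.npz",p=p,d=d,t=o['tcp_pos'],R=R)
report((512.2,270,52),-15.3)
cv2.imwrite("pics/w2.png",p[:,:,::-1])
t=o['tcp_pos']
hsv=cv2.cvtColor(p,cv2.COLOR_RGB2HSV)
m=cv2.inRange(hsv,(105,120,60),(130,255,255)); n,l,s,c=cv2.connectedComponentsWithStats(m)
for i in range(1,n):
    if s[i,4]>30: 
        x,y,w,h,_=s[i]; print(s[i],wrist_pt(t,R,x+w/2-.5,y+h/2-.5,z=89), np.median(d[l==i]))
E
```

```text
time: 2.65
tcp_pos: [511.5, 273.7, 111.5]
tcp_rot: [-0.7, 0.091, -0.093, 0.702]
force: [-0.5, 1.0, 1.0]
width: 85.0
t 2.65 tcp [511.5 273.7 111.5] jawyaw -14.95 down [ 0.002  0.002 -1.   ] q [0.29 0.32 1.69 0.   1.12 0.55] F [-0.5  1.   1. ] T [-0.03 -0.04 -0.02] w 85.0
rows shift/40: [ 0.02 -0.09 -1.49]
turn/0.12: [-0.01  0.02 -0.05]
t 2.7 tcp [511.5 273.7 111.6] jawyaw -14.95 down [ 0.  0. -1.] q [0.3 0.3 1.7 0.  1.1 0.6] F [1.1 0.5 0. ] T [-0. -0.  0.] w 85.1
rows shift/40: [ 0.  -0.1 -1.5]
turn/0.12: [-0.   0.  -0.1]
[312 223  10  45 397] [512.1 269.7  89. ] 181.5594
```

View pics/w2.png

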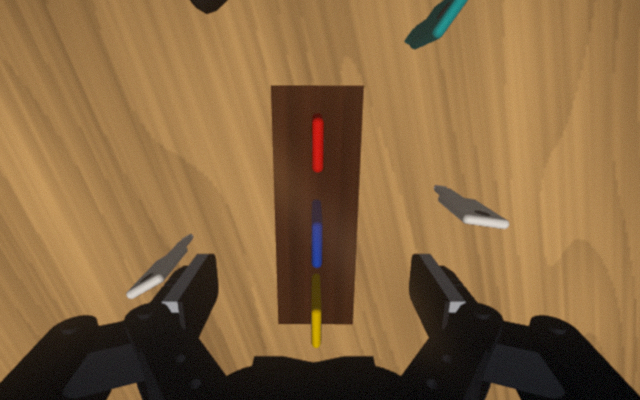

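Blue is again at (512.1, 269.7), pixel (317,245). The pale pieces at about (145,288) and (486,222) are roughly 100 mm away, so they clear the fingers.

```bash
python3 -m creep '[[[0,-0.09,-0.5,0,0,-0.05,85],[0,0,-0.5,0,0,0,85],[0,0,-0.2,0,0,0,85],[0,0,0,0,0,0,85],[0,0,0,0,0,0,85]]]'
python3 - <<'E'
from h import *
report((512.1,269.7,52),-15.3)
E
```

```text
time: 3.12
tcp_pos: [516.9, 274.7, 73.5]
tcp_rot: [-0.697, 0.086, -0.099, 0.705]
force: [-0.2, 0.2, 0.1]
width: 85.4
t 3.12 tcp [516.9 274.7  73.5] jawyaw -14.99 down [ 0.02   0.008 -1.   ] q [0.28 0.38 1.71 0.   1.03 0.55] F [-0.2  0.2  0.1] T [0.01 0.   0.07] w 85.4
rows shift/40: [-0.12 -0.13 -0.54]
turn/0.12: [-0.06  0.17 -0.05]
```

```bash
python3 -m creep '[[[-0.12,-0.13,-0.3,-0.06,0.17,-0.05,85],[0,0,0,0,0,0,85]]]'
python3 - <<'E'
from h import *
report((512.1,269.7,52),-15.3)
E
```

```text
time: 3.28
tcp_pos: [513.1, 270.1, 63.7]
tcp_rot: [-0.7, 0.093, -0.095, 0.701]
force: [-1.9, 0.5, -0.5]
width: 85.0
t 3.28 tcp [513.1 270.1  63.7] jawyaw -15.29 down [ 0.002  0.001 -1.   ] q [0.28 0.39 1.71 0.   1.03 0.55] F [-1.9  0.5 -0.5] T [0.   0.01 0.03] w 85.0
rows shift/40: [-0.03 -0.01 -0.29]
turn/0.12: [-0.01  0.02 -0.  ]
```

```bash
python3 -m creep '[[[-0.04,-0.02,-0.3,0,0.04,0,85],[0,0,0,0,0,0,85]]]'
python3 - <<'E'
from h import *
report((512.1,269.7,52),-15.3)
E
```

```text
time: 3.45
tcp_pos: [512.3, 269.4, 51.9]
tcp_rot: [-0.7, 0.095, -0.094, 0.701]
force: [-0.7, -0.0, -1.2]
width: 85.0
t 3.45 tcp [512.3 269.4  51.9] jawyaw -15.3 down [-0.002  0.001 -1.   ] q [0.28 0.41 1.72 0.   1.02 0.54] F [-0.7 -0.  -1.2] T [0.06 0.05 0.01] w 85.0
rows shift/40: [-0.    0.01  0.  ]
turn/0.12: [-0.01 -0.01  0.  ]
```

```bash
python3 -m creep '[[[0,0,0,0,0,0,30],[0,0,0,0,0,0,15],[0,0,0,0,0,0,4],[0,0,0,0,0,0,0],[0,0,0,0,0,0,0],[0,0,0,0,0,0,0]]]' 40
python3 - <<'E'
from h import *
report((512.1,269.7,52),-15.3)
E
```

```text
time: 3.95
tcp_pos: [512.5, 269.3, 51.7]
tcp_rot: [-0.7, 0.095, -0.094, 0.701]
force: [-0.3, -0.2, 0.4]
width: 11.5
t 3.95 tcp [512.5 269.3  51.7] jawyaw -15.32 down [-0.002  0.001 -1.   ] q [0.28 0.41 1.72 0.   1.02 0.54] F [-0.3 -0.2  0.4] T [-0.03  0.04 -0.02] w 11.5
rows shift/40: [-0.01  0.01  0.01]
turn/0.12: [-0.01 -0.02  0.  ]
```

```bash
python3 -m creep '[[[0,0,0,0,0,0,0],[0,0,0,0,0,0,0],[0,0,0,0,0,0,0]]]' 100
python3 - <<'E'
from h import *
report((512.1,269.7,52),-15.3)
E
```

```text
time: 4.2
tcp_pos: [512.9, 269.4, 52.3]
tcp_rot: [-0.7, 0.095, -0.094, 0.701]
force: [0.3, -0.5, 0.0]
width: 4.9
t 4.2 tcp [512.9 269.4  52.3] jawyaw -15.32 down [-0.001  0.002 -1.   ] q [0.28 0.41 1.71 0.   1.02 0.54] F [ 0.3 -0.5  0. ] T [ 0.01 -0.05 -0.01] w 4.9
rows shift/40: [-0.02  0.01 -0.01]
turn/0.12: [-0.01 -0.01  0.  ]
```

```bash
python3 -m creep '[[[0,0,0.3,0,0,0,0],[0,0,0.4,0,0,0,0],[0,0,0.6,0,0,0,0],[0,0,0.8,0,0,0,0],[0,0,0.8,0,0,0,0],[0,0,0.8,0,0,0,0],[0,0,0.8,0,0,0,0],[0,0,0,0,0,0,0]]]' 100
python3 - <<'E'
from h import *
report((557,-220,200),90)
o,R=tool(); p,d=cams.snapshot("wrist"); cv2.imwrite("pics/w3.png",p[:,:,::-1]);np.savez("w3.npz",p=p,d=d,t=o['tcp_pos'],R=R)
E
```

```text
time: 4.87
tcp_pos: [509.9, 268.1, 243.1]
tcp_rot: [-0.701, 0.095, -0.093, 0.701]
force: [1.6, 0.8, 1.0]
width: 4.6
t 4.87 tcp [509.9 268.1 243.1] jawyaw -15.33 down [-0.003  0.001 -1.   ] q [0.28 0.17 1.59 0.   1.38 0.54] F [1.6 0.8 1. ] T [ 0.01 -0.07  0.03] w 4.6
rows shift/40: [  1.18 -12.2   -1.08]
turn/0.12: [ 0.02 -0.02 15.32]
```

View pics/w3.png

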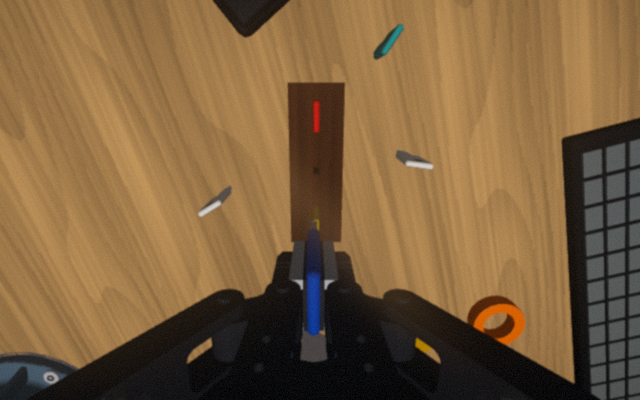

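The key is held and comes out upright at (314,280). The middle slot at (316,170) is empty, and red and yellow are still in place. Next, the lock.

```bash
python3 -m creep '[[[0.1,-0.6,0,0,0,0.6,0],[0.2,-0.9,0,0,0,1,0],[0.2,-0.9,0,0,0,1,0],[0.2,-0.9,0,0,0,1,0],[0.2,-0.9,0,0,0,1,0],[0.2,-0.9,0,0,0,1,0],[0.2,-0.9,0,0,0,1,0],[0.2,-0.9,0,0,0,1,0],[0.2,-0.9,0,0,0,1,0],[0.2,-0.9,0,0,0,1,0],[0.2,-0.9,0,0,0,1,0],[0.2,-0.9,0,0,0,1,0]]]' 100
python3 - <<'E'
from h import *
report((620,-258,200),90)
E
```

```text
time: 5.92
tcp_pos: [590.2, -151.2, 232.8]
tcp_rot: [-0.592, -0.378, 0.391, 0.595]
force: [1.6, 0.4, -0.1]
width: 4.7
t 5.92 tcp [ 590.2 -151.2  232.8] jawyaw 65.88 down [-0.018 -0.007 -1.   ] q [-0.44  0.27  1.5  -0.01  1.39 -1.59] F [ 1.6  0.4 -0.1] T [-0.03 -0.09  0.02] w 4.7
rows shift/40: [ 0.75 -2.67 -0.82]
turn/0.12: [ 0.08 -0.13  3.51]
```

```bash
python3 -m creep '[[[0.25,-0.9,-0.2,0.02,-0.04,1,0],[0.25,-0.9,-0.2,0.02,-0.04,1,0],[0.25,-0.6,-0.2,0.02,-0.04,1,0],[0,0,0,0,0,0.3,0],[0,0,0,0,0,0,0],[0,0,0,0,0,0,0]]]' 100
python3 - <<'E'
from h import *
report((620,-258,200),90)
o,R=tool(); p,d=cams.snapshot("wrist"); cv2.imwrite("pics/w4.png",p[:,:,::-1]);np.savez("w4.npz",p=p,d=d,t=o['tcp_pos'],R=R)
print(cams.find_in("wrist","keyhole"))
E
```

```text
time: 6.42
tcp_pos: [616.3, -260.2, 199.6]
tcp_rot: [-0.5, -0.494, 0.499, 0.506]
force: [-0.6, 0.4, 0.2]
width: 4.5
t 6.42 tcp [ 616.3 -260.2  199.6] jawyaw 89.23 down [-0.011  0.001 -1.   ] q [-0.57  0.42  1.37 -0.    1.36 -2.13] F [-0.6  0.4  0.2] T [0.08 0.03 0.01] w 4.5
rows shift/40: [0.09 0.05 0.01]
turn/0.12: [-0.01 -0.09  0.11]
[{'pixel': [312.0, 119.4], 'confidence': 0.93}]
```

View pics/w4.png

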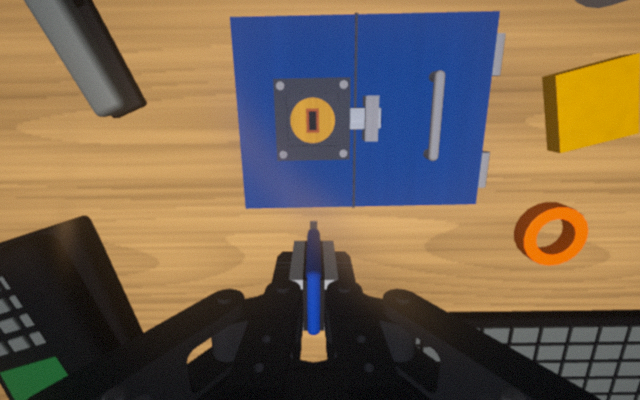

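The lock plug is at (312,120) with its slot upright in the picture, nearly in line with the blade; the blade tip shows at (313,224). I'll measure both finely.

```bash
cat > lock.py <<'E'
from h import *
np.set_printoptions(precision=2,suppress=True)
def lockm(p,d,t,R,show=None):
    hsv=cv2.cvtColor(p,cv2.COLOR_RGB2HSV)
    u0=v0=None
    m=cv2.inRange(hsv,(12,120,120),(28,255,255))
    return hsv,m
E
python3 - <<'E'
from lock import *
f=np.load("w4.npz");p,d,t,R=[f[k] for k in "pdtR"]
x0,y0,x1,y1=265,70,360,170
a=cv2.resize(p[y0:y1,x0:x1],None,fx=6,fy=6,interpolation=cv2.INTER_NEAREST)
b=cv2.resize(p[200:350,270:360],None,fx=4,fy=4,interpolation=cv2.INTER_NEAREST)
h=600; c=np.zeros((600,570+360,3),np.uint8); c[:,:570]=a; c[:,570:]=b[:600]
cv2.imwrite("pics/w4c.png",cv2.resize(c,(800,516))[:,:,::-1])
hsv=cv2.cvtColor(p,cv2.COLOR_RGB2HSV)
print("row120",[tuple(p[120,c]) for c in range(286,340,2)][:0])
print("plug depth z:",[wrist_pt(t,R,u,v,d[v,u])[2] for u,v in((298,120),(326,120),(312,140))])
g=p[...,0].astype(int)
roi=(slice(95,146),slice(286,340))
print(hsv[120,288:338].tolist())
E
```

```text
row120 []
plug depth z: [np.float64(91.46340221380547), np.float64(92.15725811583943), np.float64(91.75926721191374)]
[[118, 41, 88], [0, 23, 99], [17, 125, 151], [18, 167, 197], [20, 179, 204], [19, 180, 203], [19, 171, 209], [20, 180, 208], [19, 179, 212], [20, 179, 207], [19, 176, 209], [19, 175, 213], [19, 180, 213], [19, 174, 214], [19, 175, 214], [19, 177, 213], [19, 176, 213], [18, 178, 202], [14, 171, 185], [9, 155, 169], [7, 145, 146], [4, 92, 86], [140, 26, 58], [126, 24, 54], [143, 17, 59], [140, 38, 61], [165, 26, 59], [4, 77, 83], [7, 133, 130], [9, 156, 167], [12, 157, 183], [17, 179, 197], [19, 177, 207], [19, 179, 206], [19, 172, 212], [19, 176, 206], [20, 180, 204], [19, 173, 209], [19, 173, 208], [19, 179, 206], [19, 178, 205], [20, 178, 203], [19, 179, 208], [19, 176, 212], [19, 181, 215], [19, 179, 209], [18, 155, 187], [12, 70, 124], [123, 33, 84], [115, 56, 86]]
```

View pics/w4c.png

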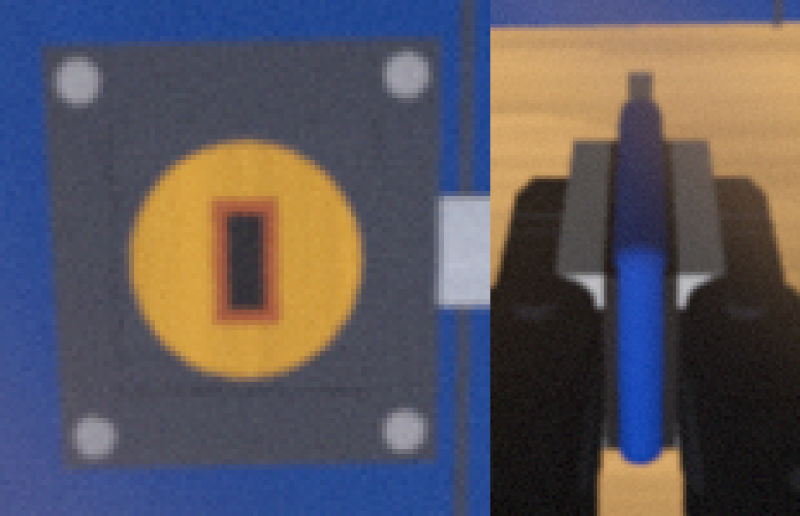

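Run:
```python
from lock import *
f=np.load("w4.npz");p,d,t,R=[f[k] for k in "pdtR"]
hsv=cv2.cvtColor(p,cv2.COLOR_RGB2HSV).astype(int)
roi=np.zeros(p.shape[:2],np.uint8); roi[92:150,284:342]=1
gold=((hsv[...,0]>=16)&(hsv[...,0]<=24)&(hsv[...,1]>110)&(hsv[...,2]>135)&(roi>0)).astype(np.uint8)
cn,h=cv2.findContours(gold,cv2.RETR_CCOMP,cv2.CHAIN_APPROX_NONE)
i=max(range(len(cn)),key=lambda k:cv2.contourArea(cn[k]))
q=np.array([wrist_pt(t,R,*c[0],z=93) for c in cn[i]])[:,:2].astype(np.float32)
(e,ax,an)=cv2.fitEllipse(q*10); print("plug",np.array(e)/10,np.array(ax)/10)
hole=[k for k in range(len(cn)) if h[0][k][3]==i]; k=max(hole,key=lambda k:cv2.contourArea(cn[k]))
q=np.array([wrist_pt(t,R,*c[0],z=93) for c in cn[k]])[:,:2].astype(np.float32)
print("rim",cv2.minAreaRect(q))
dark=((hsv[...,1]<100)&(hsv[...,2]<75)&(roi>0)).astype(np.uint8); dark[:, :300]=0;dark[:,326:]=0; dark[:105]=0; dark[136:]=0
v,u=np.nonzero(dark); q=np.array([wrist_pt(t,R,a,b,z=87.5) for a,b in zip(u,v)])[:,:2].astype(np.float32)
print("dark",len(u),u.min(),u.max(),v.min(),v.max(),cv2.minAreaRect(q))
# screws & box edges
g=cv2.cvtColor(p,cv2.COLOR_RGB2GRAY)
blue=((hsv[...,0]>105)&(hsv[...,0]<125)&(hsv[...,1]>150)&(hsv[...,2]>80)).astype(np.uint8); blue[:,:220]=0; blue[215:]=0;blue[:,515:]=0
cs,_=cv2.findContours(blue,cv2.RETR_EXTERNAL,cv2.CHAIN_APPROX_NONE); c=max(cs,key=cv2.contourArea)
q=np.array([wrist_pt(t,R,*x[0],z=70) for x in c])[:,:2].astype(np.float32); print("box",cv2.minAreaRect(q))
bx=cv2.minAreaRect(q)[0]
# key: blade tip and head in tool frame
m=cams.camera_model("wrist");H=np.array(m['hand_eye']); T=lambda u,v,D:(H[:3,:3]@(np.array([(u-m['cx'])/m['fx'],(v-m['cy'])/m['fy'],1])*D)+H[:3,3])
hb=((hsv[...,0]>105)&(hsv[...,0]<130)&(hsv[...,1]>150)); hb[:226]=0; hb[345:]=0; hb[:,:295]=0; hb[:,335:]=0
for v in list(range(228,336,6)):
    u=np.nonzero(hb[v])[0]
    if len(u): c=(u.min()+u.max())/2; print(v,u.min(),u.max(),T(c,v,d[v,int(c)]),end=" | ")
print()
for v in range(219,232,1): print(v,p[v,304:324,0].tolist(),[round(float(x)) for x in d[v,308:320:3]])
```

```text
plug [ 558.52 -259.73] [32.39 32.47]
rim ((558.4462280273438, -259.8612060546875), (10.445454597473145, 18.766876220703125), 89.19152069091797)
dark 88 310 315 112 128 ((558.7348022460938, -259.49664306640625), (3.800262928009033, 11.801668167114258), 89.18889617919922)
box ((557.97119140625, -172.4152374267578), (148.17469787597656, 104.16877746582031), 0.3596801459789276)
270 307 312 [ -1.12 -34.3   13.11] | 276 306 320 [  0.17 -36.97  12.19] | 282 307 319 [  0.16 -36.67   9.53] | 288 307 319 [  0.16 -37.24   7.39] | 294 307 319 [  0.16 -37.82   5.25] | 300 307 319 [  0.16 -37.12   2.22] | 306 307 319 [  0.16 -37.17  -0.33] | 312 307 319 [  0.16 -37.55  -2.68] | 318 307 319 [  0.15 -37.64  -5.25] | 324 307 319 [  0.15 -36.93  -8.5 ] | 330 308 318 [  0.15 -37.78 -10.54] | 
219 [204, 204, 203, 205, 201, 201, 201, 198, 200, 200, 199, 199, 197, 199, 202, 199, 203, 201, 201, 203] [365, 365, 363, 364]
220 [207, 206, 203, 205, 205, 198, 186, 181, 182, 175, 174, 181, 181, 190, 205, 200, 200, 199, 203, 204] [367, 365, 194, 366]
221 [206, 203, 203, 204, 201, 187, 156, 139, 136, 140, 138, 140
[... 591 characters left out ...]
2, 181, 127, 104, 100, 101, 100, 105, 121, 165, 198, 200, 199, 201, 199, 200] [367, 182, 183, 183]
227 [203, 199, 199, 201, 199, 176, 129, 98, 100, 95, 102, 101, 126, 165, 192, 200, 195, 197, 195, 195] [369, 180, 181, 181]
228 [198, 197, 201, 196, 193, 173, 126, 98, 91, 91, 91, 99, 116, 159, 185, 195, 196, 194, 192, 194] [368, 179, 161, 179]
229 [195, 197, 197, 192, 178, 145, 106, 90, 80, 83, 83, 90, 105, 135, 173, 190, 194, 192, 190, 193] [370, 160, 158, 158]
230 [195, 196, 192, 184, 154, 106, 80, 79, 79, 76, 83, 79, 85, 104, 143, 182, 191, 194, 192, 192] [368, 157, 157, 158]
231 [195, 197, 192, 173, 125, 87, 73, 74, 80, 73, 74, 80, 77, 88, 117, 162, 188, 194, 194, 192] [159, 156, 156, 157]
```

Keyhole is at (558.5, -259.8) and the slot's yaw is about -0.8°, so jaw yaw should be 89.2°. The held key is centred to about 0.2 mm and upright. Expected TCP heights: tip at the mouth z≈132, home z≈100.2.

```bash
python3 -m creep '[[[-0.5,0,-0.4,0,-0.08,0,0],[-0.5,0,-0.4,0,0,0,0],[-0.4,0,-0.2,0,0,0,0],[0,0,0,0,0,0,0],[0,0,0,0,0,0,0]]]' 100
python3 - <<'E'
from h import *
report((558.7,-260,140),89.2)
E
```

```text
time: 6.93
tcp_pos: [560.6, -253.2, 162.1]
tcp_rot: [0.504, 0.499, -0.496, -0.501]
force: [0.4, -1.0, 0.1]
width: 4.6
t 6.93 tcp [ 560.6 -253.2  162.1] jawyaw 89.43 down [ 0.005 -0.    -1.   ] q [-0.62  0.33  1.57  0.    1.24 -2.18] F [ 0.4 -1.   0.1] T [ 0.01 -0.01  0.  ] w 4.6
rows shift/40: [-0.05 -0.17 -0.55]
turn/0.12: [ 0.    0.04 -0.03]
```

```bash
python3 -m creep '[[[-0.05,-0.17,-0.45,0,0.04,-0.03,0],[0,0,0,0,0,0,0],[0,0,0,0,0,0,0]]]' 100
python3 - <<'E'
from h import *
report((558.7,-260,140),89.2)
E
```

```text
time: 7.18
tcp_pos: [562.3, -258.8, 147.9]
tcp_rot: [0.505, 0.498, -0.496, -0.501]
force: [1.3, 0.2, 0.2]
width: 5.0
t 7.18 tcp [ 562.3 -258.8  147.9] jawyaw 89.31 down [ 0.006 -0.003 -1.   ] q [-0.62  0.35  1.57  0.    1.21 -2.18] F [1.3 0.2 0.2] T [-0.05  0.07  0.02] w 5.0
rows shift/40: [-0.09 -0.03 -0.2 ]
turn/0.12: [ 0.03  0.05 -0.02]
```

```bash
python3 -m creep '[[[-0.09,-0.03,-0.15,0.03,0.05,-0.02,0],[0,0,0,0,0,0,0]]]' 100
python3 - <<'E'
from h import *
report((558.7,-260,135),89.2)
o,R=tool(); p,d=cams.snapshot("wrist"); cv2.imwrite("pics/w5.png",p[:,:,::-1])
q,d=cams.snapshot("scene"); cv2.imwrite("pics/s5.png",cv2.resize(q[130:250,180:310],None,fx=5,fy=5,interpolation=cv2.INTER_CUBIC)[:,:,::-1])
report((558.7,-260,135),89.2)
E
```

```text
time: 7.35
tcp_pos: [560.5, -259.6, 143.7]
tcp_rot: [0.504, 0.497, -0.496, -0.503]
force: [-0.7, -0.2, -0.9]
width: 5.1
t 7.35 tcp [ 560.5 -259.6  143.7] jawyaw 89.24 down [ 0.002 -0.001 -1.   ] q [-0.63  0.36  1.57  0.    1.21 -2.18] F [-0.7 -0.2 -0.9] T [-0.01  0.01 -0.01] w 5.1
rows shift/40: [-0.04 -0.01 -0.22]
turn/0.12: [ 0.01  0.01 -0.01]
t 7.45 tcp [ 561.2 -259.9  144.6] jawyaw 89.24 down [ 0.003 -0.002 -1.   ] q [-0.63  0.36  1.57  0.    1.21 -2.18] F [ 1.6  0.4 -0.7] T [0.   0.   0.02] w 4.6
rows shift/40: [-0.06 -0.   -0.24]
turn/0.12: [ 0.02  0.03 -0.01]
```

View pics/w5.png

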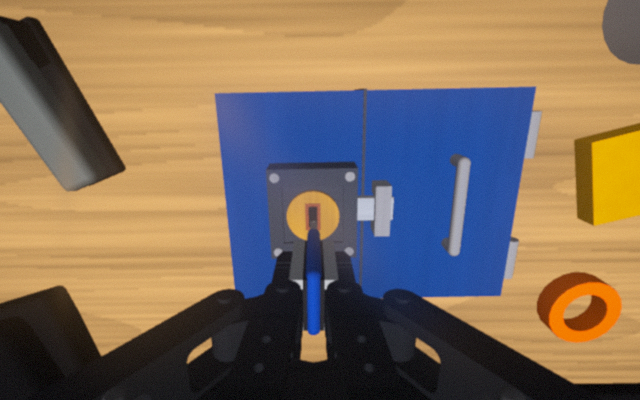

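View pics/s5.png

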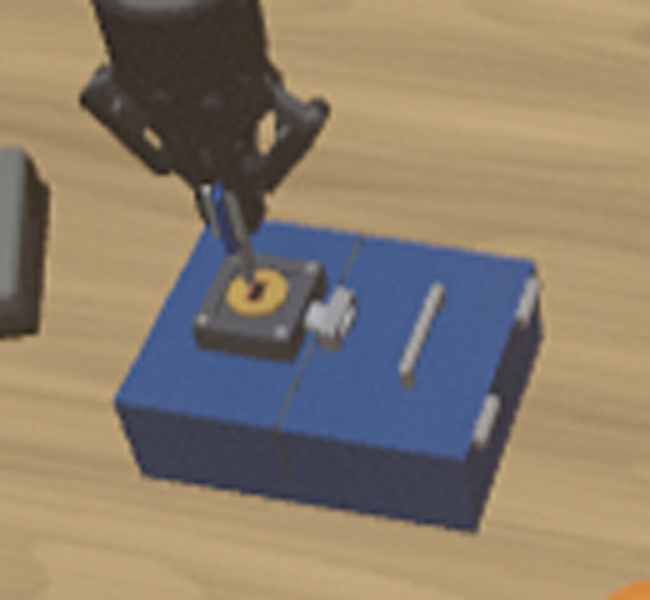

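The wrist view shows the blade just short of the plug slot at (313,218). In the scene crop the key seems to lean, so I'll overlay an ideal upright key to check.

Run:
```python
from h import *
q,d=cams.snapshot("scene"); m=cams.camera_model("scene");Rm=np.array(m['R']);tm=np.array(m['t'])
o,R=tool(); t=o['tcp_pos']; report()
def pr(X): c=Rm@X+tm; return np.array([m['fx']*c[0]/c[2]+m['cx'],m['fy']*c[1]/c[2]+m['cy']])
s=8;x0,y0=205,140
im=cv2.resize(q[y0:y0+70,x0:x0+90],None,fx=s,fy=s,interpolation=cv2.INTER_CUBIC)
ims=im.copy()
L=lambda a,b,c:cv2.line(im,*[tuple(int(k) for k in (pr(t+R@np.array(P))-[x0-.5,y0-.5])*s) for P in(a,b)],c,1)
for zz in(-14,14): L((0.2,-37,zz),(0.2,7,zz),(255,255,0))
for zz in(-6,6): L((0.2,7,zz),(0.2,39,zz),(255,0,0))
K=np.array([558.5,-259.8,93.]);
for a,b in(((-9,-5),(9,-5)),((-9,5),(9,5))):
    A=[tuple(int(k) for k in (pr(K+[*w,0])-[x0-.5,y0-.5])*s) for w in(a,b)]; cv2.line(im,*A,(0,255,0),1)
cv2.imwrite("pics/s6.png",im[:,:,::-1])
```

```text
t 7.5 tcp [ 561.1 -260.   144.6] jawyaw 89.24 down [ 0.003 -0.002 -1.   ] q [-0.63  0.36  1.57  0.    1.21 -2.18] F [-0.4 -0.4 -0.3] T [-0.07  0.02  0.04] w 4.6
```

View pics/s6.png

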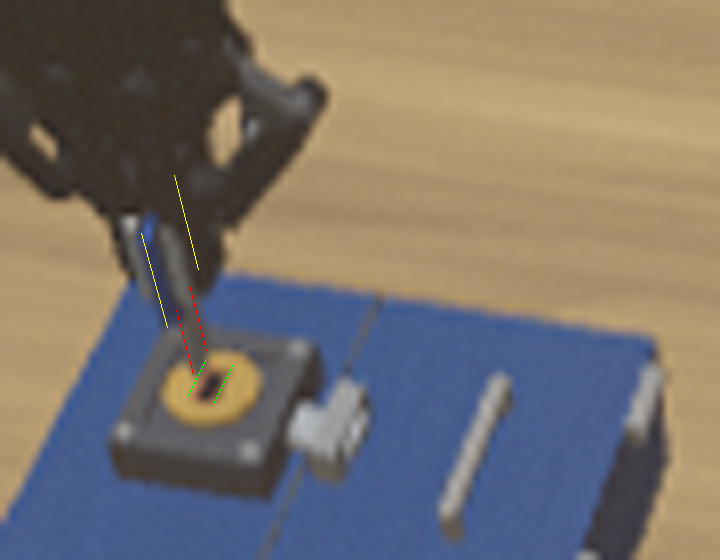

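The lean is only perspective: the predicted upright key matches. Now correct x and lower to the mouth.

```bash
python3 -m creep '[[[-0.07,0,-0.1,0.02,0.03,0,0],[0,0,0,0,0,0,0]]]' 100
python3 - <<'E'
from h import *
report((558.7,-260,135),89.2)
E
```

```text
time: 7.67
tcp_pos: [558.6, -260.0, 141.0]
tcp_rot: [0.503, 0.497, -0.497, -0.503]
force: [-1.1, 0.4, 0.3]
width: 4.6
t 7.67 tcp [ 558.6 -260.   141. ] jawyaw 89.25 down [ 0.  0. -1.] q [-0.63  0.36  1.58  0.    1.21 -2.19] F [-1.1  0.4  0.3] T [0.04 0.02 0.02] w 4.6
rows shift/40: [ 0.    0.   -0.15]
turn/0.12: [ 0.    0.   -0.01]
```

```bash
python3 -m creep '[[[0,0,-0.1,0,0,0,0]]]' 100
python3 - <<'E'
from h import *
report((558.7,-260,130),89.2)
E
```

```text
time: 7.75
tcp_pos: [559.1, -260.5, 137.9]
tcp_rot: [0.504, 0.497, -0.496, -0.503]
force: [0.1, -0.1, -0.3]
width: 5.1
t 7.75 tcp [ 559.1 -260.5  137.9] jawyaw 89.25 down [ 0.002 -0.001 -1.   ] q [-0.63  0.36  1.58  0.    1.2  -2.19] F [ 0.1 -0.1 -0.3] T [ 0.01 -0.   -0.04] w 5.1
rows shift/40: [-0.01  0.01 -0.2 ]
turn/0.12: [ 0.01  0.02 -0.01]
```

```bash
python3 -m creep '[[[-0.01,0.01,-0.12,0.01,0.02,0,0],[0,0,-0.06,0,0,0,0]]]' 100
python3 - <<'E'
from h import *
report((558.7,-260,130),89.2)
E
```

```text
time: 7.92
tcp_pos: [558.4, -260.0, 129.8]
tcp_rot: [-0.503, -0.497, 0.497, 0.504]
force: [-0.2, -0.0, -0.4]
width: 4.8
t 7.92 tcp [ 558.4 -260.   129.8] jawyaw 89.23 down [-0.001  0.001 -1.   ] q [-0.63  0.37  1.58 -0.    1.19 -2.19] F [-0.2 -0.  -0.4] T [-0.01 -0.04  0.03] w 4.8
rows shift/40: [ 0.01 -0.    0.01]
turn/0.12: [-0.   -0.01 -0.  ]
```

```bash
python3 -m creep '[[[-0.01,0.01,-0.12,0.01,0.01,0,0]]]' 100
python3 - <<'E'
from h import *
report((558.7,-260,130),89.2)
E
```

```text
time: 8.0
tcp_pos: [558.2, -259.8, 124.9]
tcp_rot: [-0.503, -0.497, 0.497, 0.504]
force: [0.4, -0.7, 0.4]
width: 4.5
t 8.0 tcp [ 558.2 -259.8  124.9] jawyaw 89.23 down [-0.002  0.001 -1.   ] q [-0.63  0.38  1.58  0.    1.18 -2.19] F [ 0.4 -0.7  0.4] T [-0.01 -0.    0.03] w 4.5
rows shift/40: [ 0.01 -0.01  0.13]
turn/0.12: [-0.01 -0.01 -0.  ]
```

The tip is about 7 mm in with no side force. Carrying on.

```bash
python3 -m creep '[[[0.01,0,-0.12,0,0,0,0],[0,0,-0.1,0,0,0,0]]]' 100
python3 - <<'E'
from h import *
report((558.7,-260,101),89.2)
E
```

```text
time: 8.17
tcp_pos: [558.6, -260.1, 115.3]
tcp_rot: [-0.503, -0.496, 0.497, 0.504]
force: [-1.0, -2.3, 2.3]
width: 4.8
t 8.17 tcp [ 558.6 -260.1  115.3] jawyaw 89.23 down [-0.002  0.001 -1.   ] q [-0.63  0.39  1.59 -0.    1.16 -2.19] F [-1.  -2.3  2.3] T [-0.44  0.02  0.01] w 4.8
rows shift/40: [ 0.    0.   -0.36]
turn/0.12: [-0.01 -0.01 -0.  ]
```

```bash
python3 -m creep '[[[0,0,-0.12,0,0,0.2,0],[0,0,-0.12,0,0,-0.2,0]]]' 100
python3 - <<'E'
from h import *
report((558.7,-260,101),89.2)
E
```

```text
time: 8.33
tcp_pos: [559.0, -260.6, 105.6]
tcp_rot: [-0.503, -0.497, 0.497, 0.503]
force: [-2.8, -0.2, 6.1]
width: 5.0
t 8.33 tcp [ 559.  -260.6  105.6] jawyaw 89.33 down [-0.001 -0.    -1.   ] q [-0.63  0.41  1.59 -0.    1.14 -2.19] F [-2.8 -0.2  6.1] T [0.15 0.52 0.01] w 5.0
rows shift/40: [-0.01  0.01 -0.12]
turn/0.12: [ 0.   -0.01 -0.02]
```

Going in well. I'll keep pressing with small twists.

```bash
python3 -m creep '[[[-0.02,0.01,-0.12,0,0,0.2,0],[0,0,-0.12,0,0,-0.2,0],[0,0,-0.12,0,0,0,0]]]' 100
python3 - <<'E'
from h import *
report((558.7,-260,100.2),89.2)
E
```

```text
time: 8.58
tcp_pos: [559.1, -260.8, 98.9]
tcp_rot: [0.504, 0.496, -0.497, -0.503]
force: [-20.2, 11.9, 50.8]
width: 5.1
t 8.58 tcp [ 559.1 -260.8   98.9] jawyaw 89.2 down [-0.001 -0.001 -1.   ] q [-0.63  0.41  1.6  -0.    1.13 -2.18] F [-20.2  11.9  50.8] T [2.17 3.73 0.04] w 5.1
rows shift/40: [-0.01  0.02  0.03]
turn/0.12: [ 0.01 -0.01  0.  ]
```

z=98.9 with 50 N means the shoulder is hard on the brass. I'll ease off a little and look.

```bash
python3 -m creep '[[[0,0,0,0,0,0,0]]]' 100
python3 - <<'E'
from h import *
report((558.7,-260,100.2),89.2)
o,R=tool(); p,d=cams.snapshot("wrist"); 
q,e=cams.snapshot("scene")
a=cv2.resize(p[150:350,200:440],None,fx=2,fy=2); b=cv2.resize(q[150:220,200:275],None,fx=4.2,fy=5.714,interpolation=cv2.INTER_CUBIC)
cv2.imwrite("pics/in.png",np.hstack([a,b])[:,:,::-1]); np.savez("w7.npz",p=p,d=d,t=o['tcp_pos'],R=R)
report()
E
```

```text
time: 8.67
tcp_pos: [558.9, -260.5, 100.4]
tcp_rot: [-0.504, -0.496, 0.497, 0.504]
force: [0.8, -0.3, -4.3]
width: 4.5
t 8.67 tcp [ 558.9 -260.5  100.4] jawyaw 89.17 down [-0.001 -0.001 -1.   ] q [-0.63  0.41  1.6  -0.    1.13 -2.18] F [ 0.8 -0.3 -4.3] T [-0.11  0.03 -0.  ] w 4.5
rows shift/40: [-0.    0.01 -0.  ]
turn/0.12: [ 0.01 -0.01  0.  ]
t 8.77 tcp [ 558.9 -260.7   99.7] jawyaw 89.17 down [-0.001 -0.001 -1.   ] q [-0.63  0.41  1.6  -0.    1.13 -2.18] F [-4.5  2.6 12.7] T [ 0.46  0.79 -0.03] w 4.9
```

View pics/in.png

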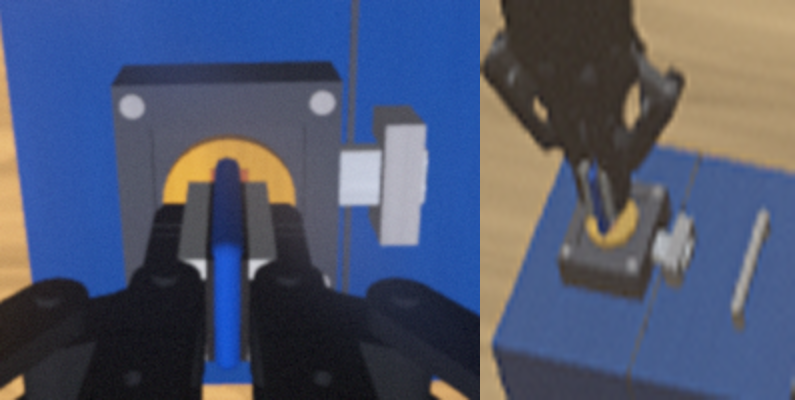

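The shoulder appears down on the brass plate and the bolt is still shot (right of the case). Check the head's top height, which should be 137.

Run:
```python
from h import *
np.set_printoptions(precision=1,suppress=True)
f=np.load("w7.npz");p,d,t,R=[f[k] for k in "pdtR"]
for v in range(276,334,8): print(v,wrist_pt(t,R,313,v,d[v,313]))
print("brass",[wrist_pt(t,R,u,v,d[v,u]) for u,v in((295,232),(330,232))])
for v in range(226,240,2): print(v,wrist_pt(t,R,313,v,d[v,313]))
```

```text
276 [ 546.3 -260.2  138.1]
284 [ 549.1 -260.2  138.9]
292 [ 552.9 -260.3  138.2]
300 [ 556.5 -260.3  137.8]
308 [ 560.7 -260.4  136.7]
316 [ 563.3 -260.4  138.1]
324 [ 566.6 -260.5  138.3]
332 [ 571.8 -260.5  136.4]
brass [array([ 548.2, -269.1,   93.7]), array([ 548.6, -251.9,   93.1])]
226 [ 545.8 -260.2   92. ]
228 [ 544.9 -260.2   96.8]
230 [ 544.9 -260.2   99.1]
232 [ 545.1 -260.2  101. ]
234 [ 545.7 -260.2  102. ]
236 [ 545.1 -260.2  105.5]
238 [ 483.9 -259.   243.4]
```

Head top is at about 138 (137 expected) and its lower edge meets the brass at 93, so the key is fully home. Now turn clockwise (negative z) with a light downward push.

```bash
python3 -m creep '[[[-0.01,0.01,-0.02,0,0,-0.5,0],[0,0,-0.02,0,0,-0.7,0],[0,0,-0.02,0,0,-0.7,0],[0,0,-0.02,0,0,-0.7,0]]]' 110
python3 - <<'E'
from h import *
report((558.6,-260,99.5),-9)
E
```

```text
time: 9.1
tcp_pos: [558.8, -260.7, 99.7]
tcp_rot: [0.578, 0.408, -0.409, -0.577]
force: [-5.2, 2.8, 12.4]
width: 5.2
t 9.1 tcp [ 558.8 -260.7   99.7] jawyaw 70.6 down [-0.001 -0.002 -1.   ] q [-0.63  0.41  1.6  -0.    1.13 -1.86] F [-5.2  2.8 12.4] T [0.51 0.93 0.08] w 5.2
rows shift/40: [-0.01  0.02 -0.  ]
turn/0.12: [ 1.000e-02 -2.000e-02 -1.158e+01]
```

```bash
python3 -m creep '[[[-0.01,0.02,-0.02,0.01,-0.02,-0.8,0],[0,0.01,-0.02,0,0,-0.8,0],[0,0,-0.02,0,0,-0.8,0],[0,0,-0.02,0,0,-0.8,0],[0,0,-0.02,0,0,-0.8,0]]]' 110
python3 - <<'E'
from h import *
report((558.6,-260,99.5),-9)
E
```

```text
time: 9.52
tcp_pos: [558.6, -260.6, 99.7]
tcp_rot: [0.662, 0.25, -0.252, -0.66]
force: [-6.3, 2.6, 12.2]
width: 4.6
t 9.52 tcp [ 558.6 -260.6   99.7] jawyaw 41.59 down [-0.001 -0.003 -1.   ] q [-0.63  0.41  1.6  -0.    1.13 -1.35] F [-6.3  2.6 12.2] T [0.5  0.97 0.01] w 4.6
rows shift/40: [ 0.    0.02 -0.  ]
turn/0.12: [ 0.02 -0.02 -7.36]
```

```bash
python3 -m creep '[[[0,0.02,-0.02,0.02,-0.02,-0.8,0],[0,0.01,-0.02,0,0,-0.8,0],[0,0,-0.02,0,0,-0.8,0],[0,0,-0.02,0,0,-0.8,0],[0,0,-0.02,0,0,-0.7,0]]]' 110
python3 - <<'E'
from h import *
report((558.6,-260,99.5),-9)
o,R=tool(); p,d=cams.snapshot("wrist"); cv2.imwrite("pics/w8.png",p[:,:,::-1])
E
```

```text
time: 9.93
tcp_pos: [558.4, -260.4, 99.7]
tcp_rot: [0.703, 0.081, -0.082, -0.701]
force: [-5.1, 3.2, 11.6]
width: 4.3
t 9.93 tcp [ 558.4 -260.4   99.7] jawyaw 13.24 down [-0.    -0.003 -1.   ] q [-0.63  0.41  1.6  -0.    1.13 -0.86] F [-5.1  3.2 11.6] T [0.63 0.95 0.04] w 4.3
rows shift/40: [ 0.01  0.01 -0.  ]
turn/0.12: [ 0.02 -0.01 -3.23]
```

View pics/w8.png

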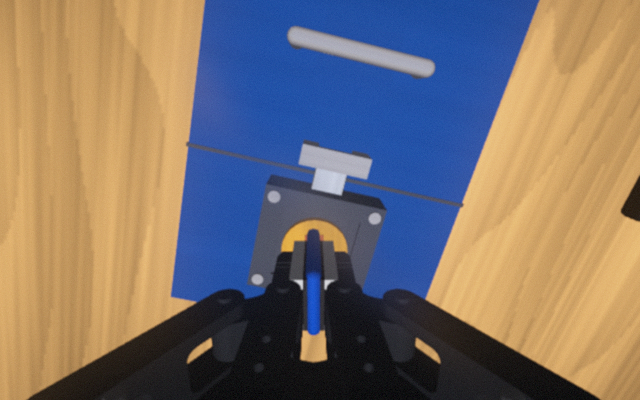

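The bolt at (330,182) is withdrawing toward the case. Turn on to the stop.

```bash
python3 -m creep '[[[0,0.01,-0.02,0.02,-0.01,-0.8,0],[0,0,-0.02,0,0,-0.8,0],[0,0,-0.02,0,0,-0.8,0],[0,0,-0.02,0,0,-0.5,0]]]' 110
python3 - <<'E'
from h import *
report((558.6,-260,99.5),-9)
E
```

```text
time: 10.32
tcp_pos: [558.9, -260.2, 99.7]
tcp_rot: [0.706, -0.049, 0.049, -0.705]
force: [-4.3, 2.7, 10.4]
width: 4.8
t 10.32 tcp [ 558.9 -260.2   99.7] jawyaw -7.96 down [ 0.001 -0.001 -1.   ] q [-0.63  0.41  1.6  -0.    1.13 -0.49] F [-4.3  2.7 10.4] T [0.5  0.68 0.06] w 4.8
rows shift/40: [-0.01  0.01 -0.  ]
turn/0.12: [ 0.01  0.01 -0.15]
```

```bash
python3 -m creep '[[[0,0,-0.02,0,0,-0.4,0],[0,0,-0.02,0,0,-0.3,0]]]' 110
python3 - <<'E'
from h import *
report((558.6,-260,99.5),-9)
E
```

```text
time: 10.48
tcp_pos: [559.0, -260.2, 99.7]
tcp_rot: [0.703, -0.08, 0.081, -0.702]
force: [-5.5, 3.3, 12.5]
width: 4.7
t 10.48 tcp [ 559.  -260.2   99.7] jawyaw -13.1 down [ 0.    -0.002 -1.   ] q [-0.63  0.41  1.6  -0.    1.13 -0.4 ] F [-5.5  3.3 12.5] T [0.46 0.99 0.47] w 4.7
rows shift/40: [-0.01  0.   -0.  ]
turn/0.12: [0.01 0.   0.6 ]
```

```bash
python3 -m creep '[[[0,0,-0.02,0,0,-0.4,0],[0,0,-0.02,0,0,-0.3,0]]]' 110
python3 - <<'E'
from h import *
report((558.6,-260,99.5),-9)
E
```

```text
time: 10.65
tcp_pos: [559.1, -260.1, 99.7]
tcp_rot: [0.699, -0.111, 0.111, -0.698]
force: [-4.4, 3.7, 11.9]
width: 4.6
t 10.65 tcp [ 559.1 -260.1   99.7] jawyaw -18.07 down [-0.    -0.002 -1.   ] q [-0.63  0.41  1.6  -0.    1.13 -0.31] F [-4.4  3.7 11.9] T [0.62 0.89 0.67] w 4.6
rows shift/40: [-0.01  0.   -0.01]
turn/0.12: [ 0.02 -0.    1.32]
```

The turning torque rose from 0.06 to 0.67 N m, so the plug is at its stop. Look before handing in.

Run:
```python
from h import *
np.set_printoptions(precision=1,suppress=True)
o,R=tool(); t=o['tcp_pos']; p,d=cams.snapshot("wrist")
q,e=cams.snapshot("scene"); r,_=cams.snapshot("top"); cv2.imwrite("pics/s9.png",q[:,:,::-1])
a=cv2.resize(p[100:350,180:460],None,fx=1.6,fy=1.6); b=cv2.resize(q[150:220,200:275],None,fx=4,fy=5.714,interpolation=cv2.INTER_CUBIC)
cv2.imwrite("pics/fin.png",np.hstack([a,b])[:,:,::-1])
for v in range(284,330,12): print(v,wrist_pt(t,R,313,v,d[v,313]))
report()
```

```text
284 [ 582.2 -188.2  242.4]
296 [ 560.  -256.1  136.6]
308 [ 558.4 -261.   136.8]
320 [ 556.9 -265.6  137.3]
t 10.8 tcp [ 559.  -260.    99.7] jawyaw -17.95 down [-0. -0. -1.] q [-0.6  0.4  1.6 -0.   1.1 -0.3] F [-5.1  2.6 12.7] T [0.6 0.9 0.6] w 4.6
```

View pics/fin.png

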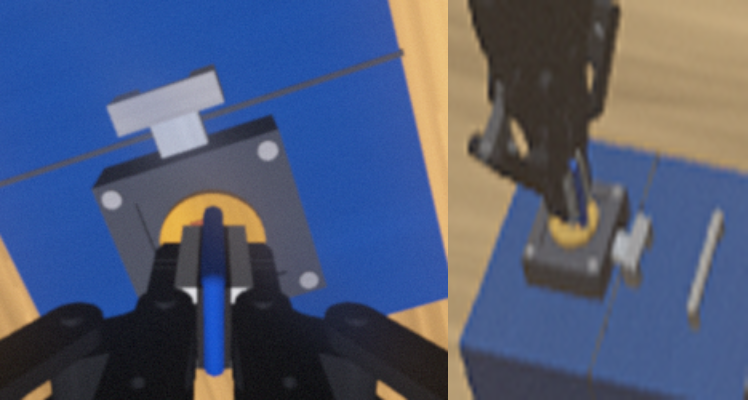

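View pics/s9.png

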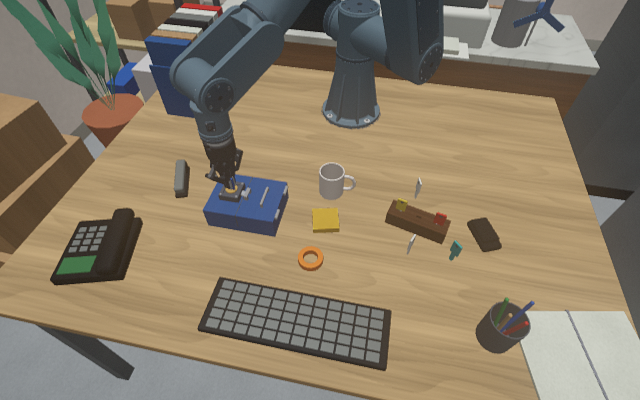

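Wrist view: the key is gripped, its head top at z≈137, so it is fully in. Only red and yellow remain in the stand, and the other things haven't moved. I'll zoom in on the bolt end beyond the staple, before and after.

Run:
```python
from h import *
o,R=tool(); p,d=cams.snapshot("wrist"); f=np.load("w7.npz")
a=cv2.resize(f['p'][190:285,350:430],(400,475),interpolation=cv2.INTER_CUBIC)
b=cv2.resize(np.rot90(p[120:215,230:325],-1),(400,475),interpolation=cv2.INTER_CUBIC)
cv2.imwrite("pics/bolt.png",np.hstack([a,b])[:,:,::-1])
report()
```

```text
t 10.85 tcp [ 559.  -260.    99.7] jawyaw -17.94 down [-0.    -0.002 -1.   ] q [-0.63  0.41  1.6  -0.    1.13 -0.31] F [-4.4  2.1 12.3] T [0.6 0.9 0.6] w 4.9
```

View pics/bolt.png

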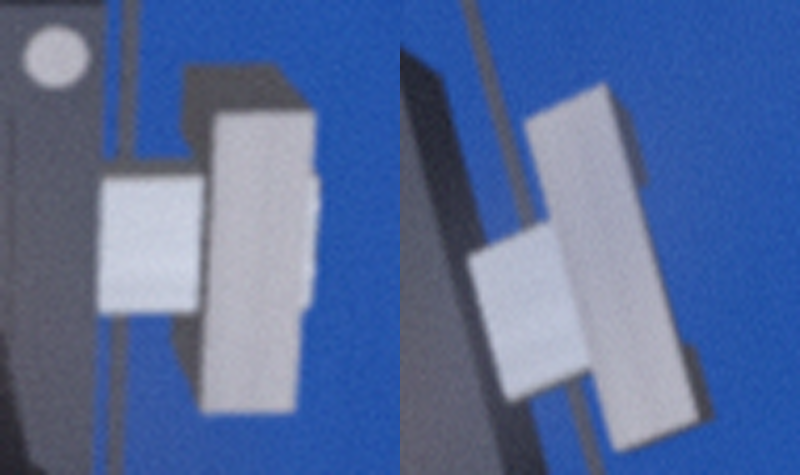

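The two crops differ as they should. Before, the bolt end poked out past the staple. Now it is gone and the gap between the staple's two feet is clear, so the bolt is drawn. The pose, push (12 N down) and turning torque (0.6 N m) hold steady, so I'm handing in.

Run:
```python
from rig import order
print(order.sign_off())
```

```text
the job is handed in; nothing more can be done
None
```

The blue key is fully home in the lock and turned clockwise to its stop. I handed the job in at 10.85 s, with the gripper still holding the key turned and pressing it down.

- **Key in:** I took it from the middle slot and pushed it in with small twists, the highest force I read being about 56 N. The head's top then measured about 138 mm, against 137 expected, and only after that did I turn it.
- **Turn:** the torque rose from 0.06 to about 0.6 N m, which shows the plug is at its stop. The bolt's end no longer shows past the staple. I judged the bolt by eye and did not measure how far it moved.
- **Final checks:** the grip was set to 110 N, with about 12 N of downward push, and the pose was steady. Red and yellow are still in their slots, and nothing else on the desk had visibly moved.
- **One disagreement:** the gripper turned about 107°, where about 99° was expected for the quarter turn plus play. I put the extra down to give in the grip and blade against the stop.

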